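Work a spring check valve's disc with a flat presser

ROBOT

A 6-joint arm with a two-finger parallel gripper is mounted at the origin on the work surface. World frame = base frame: x ahead of the robot, y to its left, z up, the work surface at z = 0. Lengths are in m, angles in degrees, forces in N, time in s.
With the tool pointing down it reaches from about 0.4 to 0.825 m from the base axis. Payload 7 kg.
Tool frame: the origin (TCP) lies between the finger pads; the fingertips stand 11 mm ahead of it and the grasp point (between the pads) lies 8 mm behind it (r.tcp_to_tips is the distance from the TCP to the fingertips, in m); x points along the fingers, y is the direction in which the jaws open and shut, and the axes are right-handed (so a half turn about x gives the same grasp; the last joint's range is limited). The gripper opens to 88 mm and grips with 3 to 60 N. Pads are 19 mm wide; open, the fingers measure 130 mm over their backs; the gripper's body (78 mm by 193 mm) begins 47 mm behind the grasp point.
Start: joints at [-58.264, 20.546, 0.682, 0, -70.136, -16.507], TCP at [0.177, -0.651, 0.238] pointing down, gripper open.
Joint ranges: [-176.03, 176.03], [-82.01, 121.73], [-58.28, 71.71], [-173.87, 95.51], [-174.79, -0.11], [-173.66, 173.66]. Speed limits (degrees/s): [136.94, 136.94, 172.46, 180, 180, 180].

INTERFACE

Orientations are given as [roll, pitch, yaw] about the fixed x, y, z axes, in that order (R = Rz(yaw) Ry(pitch) Rx(roll)).
In Python, from plant import r gives the robot as it stands.
- The arm moves only by the tool arm_command, never from a script. Its argument "plan" is a list of rows, each an object of numbers: "dx", "dy", "dz": the shift along the tool's x, y, z each as a share of 0.02 m, from -1 to 1; "wx", "wy", "wz": the turn, a rotation vector about the tool's x, y, z each as a share of 0.08 rad, from -1 to 1. In form: [{"dx": .., "dy": .., "dz": .., "wx": .., "wy": .., "wz": ..}, ...]. A call has 1 to 20 rows; each row shifts and turns the pose as measured when the row begins, along the tool's axes as they then stand; what a row does not reach is not made up. A row lasts 1/12 s, in which the tool goes at most 41.7 mm and 7.16 degrees, less where a joint would pass 70% of its speed; a pose out of reach is approached as far as the arm can. A call with a number of a shift or a turn outside -1 to 1 is refused whole. A call with a gripper value outside its range is refused whole. "fingers" is the closure, from -1 (fully open) to 1 (shut), so that 0 is half open, set as the call begins (left out, the last holds). The fingers move at their own pace and stop on an object; "force" is the grip in N (left out, the last holds). Time passes only in rows, so rows that do not move let the fingers close. It gives the time, the measured TCP pose, the force and the opening at its end, in the units of the state.
- r.get_state(): the state, without advancing time (a new reading comes with each control period).
- r.capture(name): name is "side" or "top"; returns (picture, depth): 384x512x3 uint8, red, green, blue; 384x512 float32, m along the optical axis (not along the pixel's ray), 0 where there is no reading.
- r.camera_model(name): a dict with "vertical_fov" (degrees; the focal length in pixels is half the picture's height over the tangent of half this angle, whatever the lens; pixels are square), "cx", "cy" (the principal point, pixels), "R" (3x3) and "t" (3): a world point X has camera coordinates R X + t. Camera axes: x right, y down, z forward; pixel columns grow to the right and rows downward; lengths in m; the calibration is good to about 2 mm. A picture is of the moment at which its call begins. camera_model takes no time and is no camera call.
- r.close_job(): hands the job in, once; it reports no verdict.
Trained networks look in the newest picture that a camera, given by its name, has taken for a name from the list of things; names that differ only in an ending like _2 or _b are one class to them, and where a whole thing is asked for, a point or a joint stands for the part that bears it (a point fixed in the world has none). Each returns a list of dicts, best first, with "score" (0 to 1); they miss things now and then, are a little off and sometimes report something else, mostly with a low value. They report only what shows in the picture. A call takes as long as a camera call. They do not tell look-alikes from the thing itself.
- r.cut_out(camera, query): "mask" (384x512 bool, what is visible of it) and "bbox" ([left, top, width, height] in pixels, round what is visible of it).
- r.spot_point(camera, query): "centre" ([column, row] in pixels: a listed point, or the origin of a listed thing).
The state is a dict: "time_s": time; "joints": joint angles; "qd": joint speeds; "joint_torque": joint torques, N m; "tcp_pos": TCP position; "eef_rot": TCP orientation; "contact_force": force on the tool from outside, world axes, zero at the start; "moment": the same for the moment, N m; "gripper_width": finger opening in m.
Only numpy, scipy, OpenCV 4.12 (cv2) and the standard library are available. Lean on these libraries where they do the work, as an engineer would, in place of code of your own. Each camera call takes 0.05 s, during which the arm holds its last target.

TASK

Check that the disc of the spring check valve moves freely before the valve goes into stock: take the wooden-handled presser with the flat black nylon foot from the tool tray, set its foot flat on the steel disc in the valve's mouth and press straight down, tool upright, until the disc bottoms out level; hold it there for about a second. Then let the disc spring shut and stand the presser upright back in the free bay of the tray. Touch the disc only with the presser, do not ram it or lean on the valve's rim, and leave the other tool and the loose fittings where they are.

Things in the scene. Friction and masses are not known exactly. Their poses are not given: they have to be found in the camera images.
- presser_mid (a point): Presser (loose, 0.3 kg): round flat black nylon foot 64 mm diameter and 14 mm thick, short steel cone, then a straight square beech handle 30 x 30 mm in section from 24 to 126 mm above the underside of the foot. Total height 126 mm; it starts standing upright in one bay of the tray, turned any way. This point is on its axis, half-way up, 63 mm above the underside of the foot. Axes: z up along the handle; x and y square to the handle's flats.
- valve: Spring check valve, wafer type, brass: short round body 142 mm diameter with four small lugs (out to 82 mm from the axis), lying inlet up on a round rubber pad 168 mm across and 4 mm thick; heavy, it does not shift. Origin on its axis at the underside of the pad (on the bench); z up. Flat top rim 74 mm above the bench, with a round mouth 84 mm in diameter; 12 mm down inside the mouth (62 mm above the bench) lies the sprung disc.
- disc_face (a point): Centre of the upper face of the valve's steel disc (92 mm diameter; the mouth shows 84 mm of it: pale steel inside a black seal ring). z is the disc's normal, up when it is level. The disc rocks a little on its spring if pushed unevenly or with a leaning tool. Fully shut it is 62 mm above the bench, bottomed 46 mm.
- disc (a joint): How far the valve's disc is pushed down, m: 0 shut, 0.016 bottomed out on its stop. A spring returns it: about 5 N starts it moving, about 13 N holds it at the stop.
- tray: Grey plastic tool tray, 136 mm (its x) by 248 mm (its y), 20 mm high, walls and floor 4 mm thick, with one dividing wall at its middle (y = 0) making two bays, each about 128 x 118 mm, with centres at y = +62 mm and y = -62 mm. Origin: centre of its underside on the bench; does not shift. The presser stands in one bay, the steel drift lies in the other; which is which varies.
- drift: Narrow steel drift (not for this job; leave it): 100 mm long, 22 mm thick, lying along its x in the other bay of the tray. Origin: middle of its underside.
- tee: Loose copper tee, 95 mm long, 34 mm high, lying flat behind the work. Leave it. Origin: underside below the junction; run along x, branch to +y (48 mm).
- bushing1: Loose zinc reducer bushing, 60 mm hexagon with a thread, 44 mm high, standing. Leave it. Origin: centre of its underside.
- bushing2: Second zinc reducer bushing, the same as the first. Leave it. Origin: centre of its underside.
- endcap: Loose chrome end cap, 68 mm diameter, 38 mm high. Leave it. Origin: centre of its underside.
- springclamp: Black nylon spring clamp with orange jaw pads, 150 mm long, 90 mm over its handles, 25 mm high, lying flat between valve and tray. Leave it. Origin: underside near its pivot; jaws to +x.
Things that resemble listed ones, but are neither listed nor needed, are in the scene too. Of the things that look like the part that bears presser_mid, take the one that is farthest from the robot's base at the start.

How it is judged (in metres and radians):
On the way:
1. the disc is at its stop (at least 14.5 mm down) and level (within 0.045 rad), pressed by the upright presser (within 0.06 rad), kept so for 0.5 s (value of joint disc above 0.0145 m and angle between disc_face's own z axis and vertical below 0.045 rad and angle between presser_mid's own z axis and vertical below 0.06 rad and contact force between presser and disc above 4 N), for 0.5 s.
At the end, for the whole second after the job is handed in: The disc is shut again (within 2 mm), the presser stands at rest upright (within 0.06 rad) on the floor of the tray, free of the robot, and the drift, tee, bushings, end cap and spring clamp are within 25 mm of where they were (value of joint disc below 0.002 m and angle between presser_mid's own z axis and vertical below 0.06 rad and x of presser_mid in the frame of tray between -0.064 and 0.064 m and y of presser_mid in the frame of tray between -0.12 and 0.12 m and z of presser_mid in the frame of tray between 0.062 and 0.072 m and linear speed of presser below 0.02 m/s and distance of each of drift, tee, bushing1, bushing2, endcap, springclamp from where it was at the start of the episode below 0.025 m); the robot touches nothing.
It fails at once if the robot's own fingers or arm push on the disc (over 2 N) (contact force between any of the fingers, the arm and disc above 2 N).
It fails at once if the disc is rammed (over 70 N) (contact force between presser and disc above 70 N).
It fails at once if the presser leans on the valve's body (over 40 N) (contact force between presser and valve above 40 N and contact force between presser and disc below 5 N).
It fails at once if the other tool or a loose fitting is disturbed (moved over 40 mm) (distance of any of drift, tee, bushing1, bushing2, endcap, springclamp from where it was at the start of the episode above 0.04 m).
It also fails if it takes over 58 s, if anything falls off the work surface, if the arm or the gripper's body presses on something with over 40 N, if the wrist force passes 120 N, or if a joint passes its speed limit or range.

## Working session

There is one attempt and no reset: what is moved stays moved. The work goes in short steps, Python scripts to look and compute and a tool call to move; the robot and the scene stay as the last step left them, time stands still between calls to the robot, and variables do not carry over. Pictures are saved under pics/ and viewed, and the job is handed in when it is done.

Besides the shell and the picture viewer there is one more tool, called after "Request:" by a JSON object that holds its "name" and its "arguments", one argument or row to a line. arm_command: Moves the arm, as the interface text tells. Shift numbers are shares of 0.02 m and turn numbers shares of 0.08 rad, none past 1 either way. Its arguments: {"type":"object","properties":{"plan":{"type":"array","items":{"type":"object","properties":{"dx":{"type":"number"},"dy":{"type":"number"},"dz":{"type":"number"},"wx":{"type":"number"},"wy":{"type":"number"},"wz":{"type":"number"}}}},"fingers":{"type":"number"},"force":{"type":"number"}},"required":["plan"]}

```bash
ls; mkdir -p pics
python3 - <<'E'
from plant import r
import cv2,numpy as np
print(r.get_state())
for n in("side","top"):
    p,d=r.capture(n); cv2.imwrite(f"pics/{n}0.png",p[:,:,::-1]); np.save(f"{n}0.npy",d); print(n,r.camera_model(n))
E
```

```text
pics
{'time_s': 0.0, 'joints': array([-5.82639342e+01,  2.05898681e+01,  6.32354149e-01, -1.82608427e-02,
       -7.01361399e+01, -1.65077908e+01]), 'qd': array([ 0.09643494, -0.06628137, -0.16819266, -0.01600827,  0.06577949,
        0.06879554]), 'joint_torque': array([ 2.75812827e-04, -5.82719886e+01,  2.93051594e+01,  6.99706793e+00,
        7.03178113e-03, -9.70552696e-05]), 'tcp_pos': array([ 0.17714369, -0.65084134,  0.23663543]), 'eef_rot': array([ 96.12238654,  89.90478533, 111.34444266]), 'contact_force': array([-0.25793511,  0.14573478, -0.44408855]), 'moment': array([-0.01625901, -0.01295799, -0.01216155]), 'gripper_width': 0.0877477815635052}
side {'vertical_fov': 56.932772363356754, 'cx': 253.33945387643976, 'cy': 192.8431016527121, 'R': array([[ 0.72813355, -0.68535252, -0.01065139],
       [-0.37515741, -0.38547384, -0.84301058],
       [ 0.5736536 ,  0.61782023, -0.53779151]]), 't': array([-0.41371283,  0.29822575,  0.49742282])}
top {'vertical_fov': 46.6329704597513, 'cx': 258.83578386784944, 'cy': 188.13817179402767, 'R': array([[ 0.02372553, -0.99970104, -0.00590955],
       [-0.99597512, -0.02312521, -0.08659555],
       [ 0.086433  ,  0.00794029, -0.99622602]]), 't': array([0.01341843, 0.58332993, 1.27732117])}
```

View pics/side0.png

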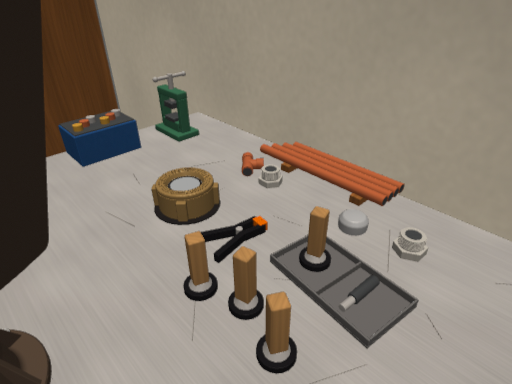

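View pics/top0.png

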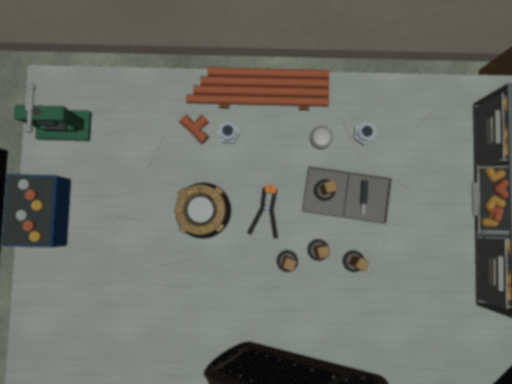

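Top view: valve at (202,209), four presser look-alikes; one in the tray's left bay at (326,188), three nearer the base, drift in the right bay (364,195).

```bash
cat > h.py <<'E'
import numpy as np,cv2
from plant import r
def cam(n):
    m=r.camera_model(n); f=192/np.tan(np.radians(m['vertical_fov']/2)); return m,f
def pts(n,d,mask):
    m,f=cam(n); v,u=np.nonzero(mask&(d>0)); z=d[v,u]
    c=np.stack([(u-m['cx'])/f*z,(v-m['cy'])/f*z,z],1)
    return (c-m['t'])@m['R'], u, v
def ray(n,u,v,zw):
    m,f=cam(n); dirc=m['R'].T@np.array([(u-m['cx'])/f,(v-m['cy'])/f,1.]); o=-m['R'].T@m['t']
    return o+dirc*(zw-o[2])/dirc[2]
def circ(P):
    A=np.c_[2*P,np.ones(len(P))]; s=np.linalg.lstsq(A,(P**2).sum(1),rcond=None)[0]
    return s[:2],np.sqrt(s[2]+s[0]**2+s[1]**2)
E
python3 - <<'E'
from h import *
for n in("side","top"):
    d=np.load(f"{n}0.npy")
    for q in("presser_mid","valve","tray","disc_face","drift"):
        for o in r.cut_out(n,q)[:5]:
            P,u,v=pts(n,d,o['mask']); 
            hi=P[:,2]
            print(n,q,round(o['score'],2),o['bbox'],len(P),np.median(P,0).round(3),'z',np.percentile(hi,[2,50,98]).round(3))
            if q=="presser_mid":
                for a,b in((0.112,0.14),(0.03,0.11),(0,0.022)):
                    k=(hi>a)&(hi<b)
                    if k.sum()>3: print('   ',a,k.sum(),P[k].min(0).round(3),P[k].max(0).round(3),P[k].mean(0).round(3))
            if q in("valve","tray","presser_mid"): 
                Q=P[(P[:,2]>(0.066 if q=="valve" else 0.012 if q=='tray' else 0.117))]
                if len(Q)>5: 
                    rc=cv2.minAreaRect(Q[:,:2].astype(np.float32)); print('   rect',np.round(rc[0],3),np.round(rc[1],3),round(rc[2],1),'zmed',np.median(Q[:,2]).round(4))
    for q in("presser_mid","disc_face","valve","tray"):
        print(n,q,[(round(o['score'],2),np.round(o['centre'],1)) for o in r.spot_point(n,q)[:5]])
E
```

```text
side presser_mid 0.96 [257.7, 292.4, 41.2, 80.8] 2319 [ 0.369 -0.263  0.051] z [0.004 0.051 0.127]
    0.112 501 [ 0.359 -0.272  0.112] [ 0.396 -0.237  0.129] [ 0.375 -0.257  0.124]
    0.03 827 [ 0.359 -0.273  0.03 ] [ 0.385 -0.239  0.11 ] [ 0.369 -0.262  0.072]
    0 892 [ 0.346 -0.286  0.   ] [ 0.473 -0.196  0.022] [ 0.369 -0.263  0.014]
   rect [ 0.377 -0.255] [0.03 0.03] 61.8 zmed 0.1261
side presser_mid 0.77 [297.4, 205.4, 31.7, 67.2] 1446 [ 0.572 -0.174  0.052] z [0.004 0.052 0.131]
    0.112 275 [ 0.566 -0.183  0.112] [ 0.6   -0.151  0.132] [ 0.578 -0.17   0.126]
    0.03 567 [ 0.566 -0.184  0.03 ] [ 0.599 -0.154  0.11 ] [ 0.574 -0.173  0.072]
    0 496 [ 0.551 -0.2    0.   ] [ 0.743 -0.059  0.022] [ 0.581 -0.169  0.015]
   rect [ 0.583 -0.167] [0.03  0.029] 13.9 zmed 0.1294
side presser_mid 0.77 [185.7, 231.9, 34.6, 67.6] 1429 [ 0.367 -0.073  0.051] z [0.006 0.051 0.127]
    0.112 268 [ 0.356 -0.078  0.112] [ 0.389 -0.048  0.128] [ 0.37  -0.067  0.123]
    0.03 581 [ 0.356 -0.079  0.03 ] [ 0.384 -0.047  0.11 ] [ 0.367 -0.072  0.071]
    0 514 [ 0.342 -0.093  0.002] [ 0.404 -
[... 3393 characters left out ...]
    0.065  0.078]
   rect [0.515 0.192] [0.138 0.139] 1.5 zmed 0.0729
top tray 0.7 [301.3, 165.6, 92.4, 58.1] 3331 [ 0.566 -0.238  0.004] z [-0.002  0.004  0.022]
   rect [ 0.571 -0.231] [0.249 0.136] 83.0 zmed 0.0187
top disc_face 0.55 [190.3, 197.4, 24.7, 25.7] 711 [0.516 0.193 0.062] z [0.056 0.062 0.067]
top drift 0.68 [362.0, 181.1, 9.9, 33.0] 231 [ 0.57  -0.277  0.022] z [0.004 0.022 0.029]
top presser_mid [(0.71, array([321.1, 251.4])), (0.65, array([287.9, 262.1])), (0.62, array([326.6, 187.1])), (0.23, array([321.9, 138. ]))]
top disc_face [(0.67, array([201.9, 212.7]))]
top valve [(0.79, array([200.4, 212.9])), (0.51, array([365.9, 135.8]))]
top tray [(0.89, array([346.1, 196.3]))]
```

```bash
python3 - <<'E'
from h import *
for n in("top","side"):
    d=np.load(f"{n}0.npy"); P,u,v=pts(n,d,np.ones_like(d,bool))
    c=np.array([.515,.191]); rr=np.hypot(*(P[:,:2]-c).T)
    K=P[(rr<.09)&(P[:,2]>.0700)&(P[:,2]<.08)]
    a=np.arctan2(K[:,1]-c[1],K[:,0]-c[0]); rk=np.hypot(*(K[:,:2]-c).T)
    inn=[];out=[]
    for b in np.linspace(-np.pi,np.pi,37)[:-1]:
        s=(a>=b)&(a<b+np.pi/18)
        if s.sum()>2:
            inn.append(K[s][np.argmin(rk[s]),:2]);
            out.append(K[s][np.argmax(rk[s]),:2])
    print(n,'rim z',np.median(K[:,2]),'inn',circ(np.array(inn)),'out',circ(np.array(out)))
    D=P[(rr<.05)&(P[:,2]<.0675)&(P[:,2]>.05)]; print(' disc mean',D.mean(0),cv2.minEnclosingCircle(D[:,:2].astype(np.float32)))
    # handle
    c=np.array([.583,-.166]); s=(np.hypot(*(P[:,:2]-c).T)<.024)&(P[:,2]>.034)
    H=P[s]; T=H[H[:,2]>.124]; S=H[(H[:,2]<.122)]
    best=None
    for t in np.arange(0,90,1.):
        A=np.radians(t); R=np.array([[np.cos(A),np.sin(A)],[-np.sin(A),np.cos(A)]])
        for cx in np.arange(.577,.590,.001):
            for cy in np.arange(-.173,-.159,.001):
                q=np.abs((S[:,:2]-[cx,cy])@R.T); e=np.abs(q.max(1)-.015).mean()
                if best is None or e<best[0]: best=(e,t,cx,cy)
    print(' handle',best,len(S),'topmean',T.mean(0),[cv2.minAreaRect(T[:,:2].astype(np.float32))])
    # tray
    m=r.cut_out(n,"tray")[0]['mask'] if n=="side" else None
st=r.get_state()
from scipy.spatial.transform import Rotation as Ro
M=Ro.from_euler('xyz',st['eef_rot'],degrees=True).as_matrix(); print(M.round(3))
for z in(.062,): print(ray('top',201.9,212.7,z),ray('side',185.9,185.1,z))
E
python3 -c "
import cv2
a=cv2.imread('pics/top0.png')[155:275,160:400];cv2.imwrite('pics/z0.png',cv2.resize(a,None,fx=3.3,fy=3.3,interpolation=cv2.INTER_CUBIC))"
```

```text
top rim z 0.07351012494870128 inn (array([0.51492956, 0.19250811]), np.float64(0.04622878357927957)) out (array([0.51515457, 0.19228757]), np.float64(0.06968593902433716))
 disc mean [0.51511288 0.19398596 0.06174275] ((0.5162553191184998, 0.1928069293498993), 0.04697263240814209)
 handle (np.float64(0.0004039916699412879), np.float64(18.0), np.float64(0.583), np.float64(-0.16499999999999998)) 60 topmean [ 0.58277689 -0.16455593  0.12887378] [((0.5828703045845032, -0.16485163569450378), (0.02958177961409092, 0.029008030891418457), 18.633888244628906)]
side rim z 0.0746635062618014 inn (array([0.51448717, 0.1892655 ]), np.float64(0.046835903355662484)) out (array([0.51441934, 0.18958124]), np.float64(0.06941074899815687))
 disc mean [0.5205063  0.20006785 0.06363212] ((0.5184774994850159, 0.19587309658527374), 0.04378551244735718)
 handle (np.float64(0.0007232645626345779), np.float64(17.0), np.float64(0.585), np.float64(-0.16499999999999998)) 647 topmean [ 0.58057598 -0.16838504  0.12962574] [((0.5834593176841736, -0.16668635606765747), (0.030558668076992035, 0.030265429988503456), 14.219635009765625)]
[[-0.    -0.263  0.965]
 [-0.     0.965  0.263]
 [-1.     0.    -0.   ]]
[0.50617468 0.18625995 0.062     ] [0.51542948 0.18605215 0.062     ]
```

View pics/z0.png

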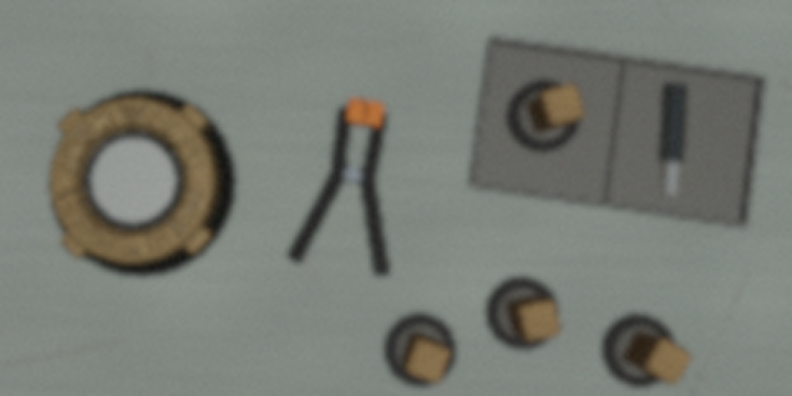

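Request:
{"name": "arm_command", "arguments": {
  "plan": [
    {"dy": 0.69,"dz": 1},
    {"dy": 0.69,"dz": 1},
    {"dy": 0.69,"dz": 1},
    {"dy": 0.69,"dz": 1},
    {"dy": 0.69,"dz": 1},
    {"dy": 0.69,"dz": 1},
    {"dy": 0.69,"dz": 1},
    {"dy": 0.69,"dz": 1},
    {"dy": 0.69,"dz": 1},
    {"dy": 0.69,"dz": 1},
    {"dy": 0.69,"dz": 1},
    {"dy": 0.69,"dz": 1},
    {"dy": 0.69,"dz": 1},
    {"dy": 0.69,"dz": 1},
    {"dy": 0.69,"dz": 1},
    {"dy": 0.69,"dz": 1},
    {"dy": 0.69,"dz": 1},
    {"dy": 0.69,"dz": 1},
    {"dy": 0.69,"dz": 1},
    {"dy": 0.69,"dz": 1}
  ],
  "fingers": -1
}}

```text
schema error: expected keys dx, dy, dz, wx, wy, wz
```

```bash
cat > st.py <<'E'
import sys
from h import *
from scipy.spatial.transform import Rotation as Ro
s=r.get_state(); M=Ro.from_euler('xyz',s['eef_rot'],degrees=True).as_matrix()
print('t',s['time_s'],'tcp',s['tcp_pos'].round(4),'F',s['contact_force'].round(1),'M',s['moment'].round(2),'w',round(s['gripper_width'],4))
print('tool x',M[:,0].round(3),'y',M[:,1].round(4))
if len(sys.argv)>3:
    g=np.array([float(a) for a in sys.argv[1:4]]); e=M.T@(g-s['tcp_pos']); print('to go',(e).round(4),'rows(0.02)',(e/.02).round(3))
    yaw=np.degrees(np.arctan2(-M[0,1],M[1,1])); print('yaw of jaws',yaw)
    # rotation to get x exactly down with given yaw
    Y=np.radians(float(sys.argv[4])) if len(sys.argv)>4 else np.radians(yaw)
    T=np.array([[0,-np.sin(Y),np.cos(Y)],[0,np.cos(Y),np.sin(Y)],[-1,0,0]]).astype(float)
    print('rot rows(.08)',(Ro.from_matrix(M.T@T).as_rotvec()/.08).round(3))
E
python3 st.py 0.5835 -0.1655 0.2 16.5
```

```text
t 1.05 tcp [ 0.1773 -0.6513  0.2375] F [ 0.2 -0.4 -0.5] M [-0.03 -0.01 -0.01] w 0.0877
tool x [-0. -0. -1.] y [-0.2627  0.9649  0.    ]
to go [0.0375 0.362  0.5196] rows(0.02) [ 1.877 18.102 25.978]
yaw of jaws 15.227827710684462
rot rows(.08) [-0.278 -0.    -0.   ]
```

Request:
{"name": "arm_command", "arguments": {
  "plan": [
    {"dx": 0,"dy": 0.69,"dz": 1,"wx": 0,"wy": 0,"wz": 0},
    {"dx": 0,"dy": 0.69,"dz": 1,"wx": 0,"wy": 0,"wz": 0},
    {"dx": 0,"dy": 0.69,"dz": 1,"wx": 0,"wy": 0,"wz": 0},
    {"dx": 0,"dy": 0.69,"dz": 1,"wx": 0,"wy": 0,"wz": 0},
    {"dx": 0,"dy": 0.69,"dz": 1,"wx": 0,"wy": 0,"wz": 0},
    {"dx": 0,"dy": 0.69,"dz": 1,"wx": 0,"wy": 0,"wz": 0},
    {"dx": 0,"dy": 0.69,"dz": 1,"wx": 0,"wy": 0,"wz": 0},
    {"dx": 0,"dy": 0.69,"dz": 1,"wx": 0,"wy": 0,"wz": 0},
    {"dx": 0,"dy": 0.69,"dz": 1,"wx": 0,"wy": 0,"wz": 0},
    {"dx": 0,"dy": 0.69,"dz": 1,"wx": 0,"wy": 0,"wz": 0},
    {"dx": 0,"dy": 0.69,"dz": 1,"wx": 0,"wy": 0,"wz": 0},
    {"dx": 0,"dy": 0.69,"dz": 1,"wx": 0,"wy": 0,"wz": 0},
    {"dx": 0,"dy": 0.69,"dz": 1,"wx": 0,"wy": 0,"wz": 0},
    {"dx": 0,"dy": 0.69,"dz": 1,"wx": 0,"wy": 0,"wz": 0},
    {"dx": 0,"dy": 0.69,"dz": 1,"wx": 0,"wy": 0,"wz": 0},
    {"dx": 0,"dy": 0.69,"dz": 1,"wx": 0,"wy": 0,"wz": 0},
    {"dx": 0,"dy": 0.69,"dz": 1,"wx": 0,"wy": 0,"wz": 0},
    {"dx": 0,"dy": 0.69,"dz": 1,"wx": 0,"wy": 0,"wz": 0},
    {"dx": 0,"dy": 0.69,"dz": 1,"wx": 0,"wy": 0,"wz": 0},
    {"dx": 0,"dy": 0.69,"dz": 1,"wx": 0,"wy": 0,"wz": 0}
  ],
  "fingers": -1
}}

```text
time_s: 2.72
tcp_pos: [0.502, -0.2661, 0.2389]
eef_rot: [-44.3, 89.8, -29.4]
contact_force: [-0.2, -0.2, -1.3]
gripper_width: 0.0877
```

```bash
python3 st.py 0.5835 -0.1655 0.2 16.5
```

```text
t 2.7167 tcp [ 0.502  -0.2661  0.2389] F [-0.2 -0.2 -1.3] M [-0.01  0.01  0.  ] w 0.0877
tool x [ 0.004 -0.002 -1.   ] y [-0.2563  0.9666 -0.003 ]
to go [0.039  0.0765 0.1044] rows(0.02) [1.95  3.825 5.221]
yaw of jaws 14.850662970698634
rot rows(.08) [-0.36   0.038  0.038]
```

Request:
{"name": "arm_command", "arguments": {
  "plan": [
    {"dx": 0.2,"dy": 0.64,"dz": 0.87,"wx": -0.06,"wy": 0,"wz": 0},
    {"dx": 0.2,"dy": 0.64,"dz": 0.87,"wx": -0.06,"wy": 0,"wz": 0},
    {"dx": 0.2,"dy": 0.64,"dz": 0.87,"wx": -0.06,"wy": 0,"wz": 0},
    {"dx": 0.2,"dy": 0.64,"dz": 0.87,"wx": -0.06,"wy": 0,"wz": 0},
    {"dx": 0.2,"dy": 0.64,"dz": 0.87,"wx": -0.06,"wy": 0,"wz": 0},
    {"dx": 0.2,"dy": 0.64,"dz": 0.87,"wx": -0.06,"wy": 0,"wz": 0},
    {"dx": 0,"dy": 0,"dz": 0,"wx": 0,"wy": 0,"wz": 0}
  ]
}}

```text
time_s: 3.3
tcp_pos: [0.5888, -0.1555, 0.2156]
eef_rot: [-35.1, 89.5, -18.4]
contact_force: [-0.3, -0.5, 0.4]
gripper_width: 0.0875
```

```bash
python3 st.py 0.5835 -0.1655 0.086 16.5
```

```text
t 3.3 tcp [ 0.5888 -0.1555  0.2156] F [-0.3 -0.5  0.4] M [-0.09  0.03 -0.04] w 0.0875
tool x [ 0.008 -0.003 -1.   ] y [-0.2886  0.9574 -0.0048]
to go [ 0.1296 -0.0075 -0.0088] rows(0.02) [ 6.478 -0.373 -0.442]
yaw of jaws 16.775865230035603
rot rows(.08) [0.06  0.085 0.06 ]
```

Request:
{"name": "arm_command", "arguments": {
  "plan": [
    {"dx": 0.5,"dy": -0.37,"dz": -0.44,"wx": 0,"wy": 0.08,"wz": 0.06},
    {"dx": 0.8,"dy": 0,"dz": 0,"wx": 0,"wy": 0,"wz": 0},
    {"dx": 0.8,"dy": 0,"dz": 0,"wx": 0,"wy": 0,"wz": 0},
    {"dx": 0.3,"dy": 0,"dz": 0,"wx": 0,"wy": 0,"wz": 0},
    {"dx": 0,"dy": 0,"dz": 0,"wx": 0,"wy": 0,"wz": 0}
  ]
}}

```text
time_s: 3.72
tcp_pos: [0.5816, -0.1664, 0.1653]
eef_rot: [71.6, 90.0, 88.5]
contact_force: [-0.3, 0.5, 0.6]
gripper_width: 0.0879
```

```bash
python3 st.py 0.5835 -0.1655 0.086 16.5;python3 - <<'E'
from h import *
p,d=r.capture("side"); cv2.imwrite("pics/s1.png",cv2.resize(p[150:330,180:420,::-1],None,fx=3.3,fy=3.3))
E
```

```text
t 3.7167 tcp [ 0.5816 -0.1664  0.1653] F [-0.3  0.5  0.6] M [-0.08  0.03  0.02] w 0.0879
tool x [ 0.  0. -1.] y [-2.908e-01  9.568e-01  4.000e-04]
to go [0.0793 0.0003 0.0021] rows(0.02) [3.967 0.014 0.104]
yaw of jaws 16.906935523852855
rot rows(.08) [ 0.089  0.002 -0.005]
```

View pics/s1.png

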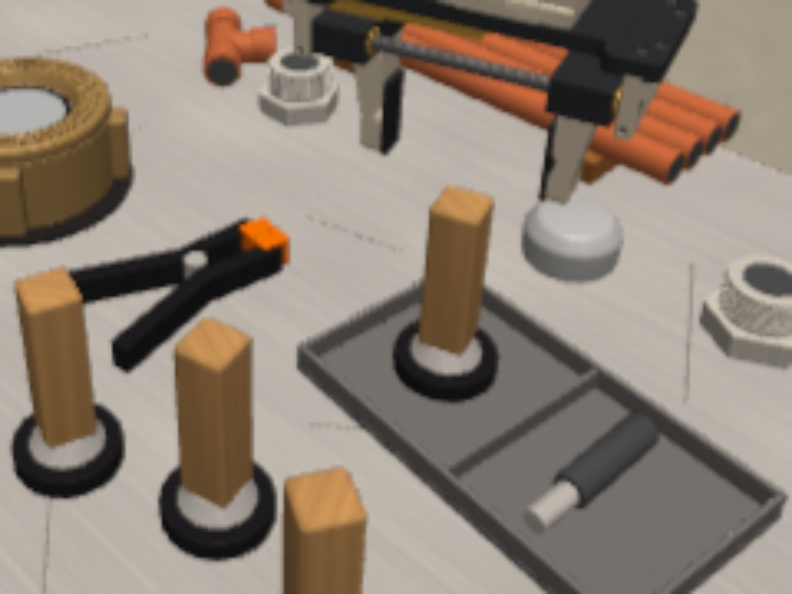

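The open fingers stand above and either side of the tray presser's handle. Descend and close.

Request:
{"name": "arm_command", "arguments": {
  "plan": [
    {"dx": 0.7,"dy": 0,"dz": 0.1,"wx": 0.04,"wy": 0,"wz": 0},
    {"dx": 0.8,"dy": 0,"dz": 0,"wx": 0,"wy": 0,"wz": 0},
    {"dx": 0.8,"dy": 0,"dz": 0,"wx": 0,"wy": 0,"wz": 0},
    {"dx": 0.8,"dy": 0,"dz": 0,"wx": 0,"wy": 0,"wz": 0},
    {"dx": 0.5,"dy": 0,"dz": 0,"wx": 0,"wy": 0,"wz": 0},
    {"dx": 0,"dy": 0,"dz": 0,"wx": 0,"wy": 0,"wz": 0},
    {"dx": 0,"dy": 0,"dz": 0,"wx": 0,"wy": 0,"wz": 0}
  ]
}}

```text
time_s: 4.35
tcp_pos: [0.5867, -0.1694, 0.0985]
eef_rot: [-24.4, 89.4, -7.8]
contact_force: [-0.0, -0.5, 0.2]
gripper_width: 0.0874
```

```bash
python3 st.py 0.5835 -0.1655 0.086 16.5
```

```text
t 4.35 tcp [ 0.5867 -0.1694  0.0985] F [-0.  -0.5  0.2] M [-0.   -0.    0.01] w 0.0874
tool x [ 0.01  -0.001 -1.   ] y [-0.286   0.9582 -0.0041]
to go [ 0.0125  0.0047 -0.0021] rows(0.02) [ 0.625  0.234 -0.104]
yaw of jaws 16.61808623515441
rot rows(.08) [0.026 0.113 0.051]
```

Request:
{"name": "arm_command", "arguments": {
  "plan": [
    {"dx": 0.6,"dy": 0.23,"dz": -0.1,"wx": 0,"wy": 0.11,"wz": 0.05},
    {"dx": 0,"dy": 0,"dz": 0,"wx": 0,"wy": 0,"wz": 0}
  ]
}}

```text
time_s: 4.52
tcp_pos: [0.5844, -0.1657, 0.0878]
eef_rot: [-18.0, 89.9, -1.4]
contact_force: [-0.5, -1.6, -1.0]
gripper_width: 0.0878
```

```bash
python3 st.py 0.5835 -0.1655 0.086 16.5
```

```text
t 4.5167 tcp [ 0.5844 -0.1657  0.0878] F [-0.5 -1.6 -1. ] M [-0.    0.19  0.04] w 0.0878
tool x [ 0.002 -0.    -1.   ] y [-2.857e-01  9.583e-01 -7.000e-04]
to go [ 0.0018  0.0004 -0.0008] rows(0.02) [ 0.088  0.021 -0.039]
yaw of jaws 16.599832320604982
rot rows(.08) [0.022 0.027 0.009]
```

Request:
{"name": "arm_command", "arguments": {
  "plan": [
    {"dx": 0,"dy": 0,"dz": 0,"wx": 0,"wy": 0.02,"wz": 0},
    {"dx": 0,"dy": 0,"dz": 0,"wx": 0,"wy": 0,"wz": 0},
    {"dx": 0,"dy": 0,"dz": 0,"wx": 0,"wy": 0,"wz": 0},
    {"dx": 0,"dy": 0,"dz": 0,"wx": 0,"wy": 0,"wz": 0},
    {"dx": 0,"dy": 0,"dz": 0,"wx": 0,"wy": 0,"wz": 0},
    {"dx": 0,"dy": 0,"dz": 0,"wx": 0,"wy": 0,"wz": 0},
    {"dx": 0,"dy": 0,"dz": 0,"wx": 0,"wy": 0,"wz": 0},
    {"dx": 0,"dy": 0,"dz": 0,"wx": 0,"wy": 0,"wz": 0}
  ],
  "fingers": 1,
  "force": 40
}}

```text
time_s: 5.18
tcp_pos: [0.5861, -0.1655, 0.0905]
eef_rot: [-29.5, 89.7, -12.8]
contact_force: [0.2, 0.5, 0.5]
gripper_width: 0.0396
```

```bash
python3 st.py 0.5835 -0.1655 0.086 16.5
```

```text
t 5.1833 tcp [ 0.5861 -0.1655  0.0905] F [0.2 0.5 0.5] M [0.01 0.01 0.02] w 0.0396
tool x [ 0.005 -0.001 -1.   ] y [-0.2868  0.958  -0.0023]
to go [ 0.0045  0.0008 -0.0025] rows(0.02) [ 0.227  0.039 -0.123]
yaw of jaws 16.668959171098535
rot rows(.08) [0.037 0.052 0.029]
```

Request:
{"name": "arm_command", "arguments": {
  "plan": [
    {"dx": 0.15,"dy": 0,"dz": -0.12,"wx": 0,"wy": 0.05,"wz": 0.03},
    {"dx": 0.02,"dy": 0,"dz": -0.01,"wx": 0,"wy": 0.005,"wz": 0.003},
    {"dx": 0.02,"dy": 0,"dz": -0.01,"wx": 0,"wy": 0.005,"wz": 0.003},
    {"dx": 0.02,"dy": 0,"dz": -0.01,"wx": 0,"wy": 0.005,"wz": 0.003},
    {"dx": 0.02,"dy": 0,"dz": -0.01,"wx": 0,"wy": 0.005,"wz": 0.003}
  ]
}}

```text
time_s: 5.6
tcp_pos: [0.5836, -0.1662, 0.0871]
eef_rot: [101.8, 90.0, 118.5]
contact_force: [-0.9, 1.8, 4.6]
gripper_width: 0.03
```

```bash
python3 st.py 0.5835 -0.1655 0.086 16.5
```

```text
t 5.6 tcp [ 0.5836 -0.1662  0.0871] F [-0.9  1.8  4.6] M [ 0.56  0.41 -0.02] w 0.03
tool x [-0.     0.001 -1.   ] y [-2.875e-01  9.578e-01  8.000e-04]
to go [0.0011 0.0007 0.0001] rows(0.02) [0.053 0.035 0.007]
yaw of jaws 16.70720682824355
rot rows(.08) [ 0.045 -0.002 -0.01 ]
```

Request:
{"name": "arm_command", "arguments": {
  "plan": [
    {"dx": -0.3,"dy": 0,"dz": 0,"wx": 0,"wy": 0,"wz": 0},
    {"dx": -0.6,"dy": 0,"dz": 0,"wx": 0,"wy": 0,"wz": 0},
    {"dx": -0.8,"dy": 0,"dz": 0,"wx": 0,"wy": 0,"wz": 0},
    {"dx": -0.8,"dy": 0,"dz": 0,"wx": 0,"wy": 0,"wz": 0},
    {"dx": -0.8,"dy": 0,"dz": 0,"wx": 0,"wy": 0,"wz": 0},
    {"dx": -0.8,"dy": 0,"dz": 0,"wx": 0,"wy": 0,"wz": 0},
    {"dx": -0.8,"dy": 0,"dz": 0,"wx": 0,"wy": 0,"wz": 0},
    {"dx": -0.4,"dy": 0,"dz": 0,"wx": 0,"wy": 0,"wz": 0},
    {"dx": 0,"dy": 0,"dz": 0,"wx": 0,"wy": 0,"wz": 0}
  ]
}}

```text
time_s: 6.35
tcp_pos: [0.5778, -0.1662, 0.1919]
eef_rot: [152.5, 89.1, 169.0]
contact_force: [0.3, 0.7, -2.6]
gripper_width: 0.0301
```

```bash
python3 st.py 0.515 0.191 0.2 16.5
python3 - <<'E'
from h import *
p,d=r.capture("side"); cv2.imwrite("pics/s2.png",cv2.resize(p[80:320,150:470,::-1],None,fx=2.4,fy=2.4)); np.save('s2.npy',d)
E
```

```text
t 6.35 tcp [ 0.5778 -0.1662  0.1919] F [ 0.3  0.7 -2.6] M [ 0.02 -0.14  0.01] w 0.0301
tool x [-0.016  0.003 -1.   ] y [-0.2844  0.9587  0.0076]
to go [-0.0059  0.3604  0.0413] rows(0.02) [-0.297 18.02   2.065]
yaw of jaws 16.5227282718488
rot rows(.08) [ 0.006 -0.183 -0.095]
```

View pics/s2.png

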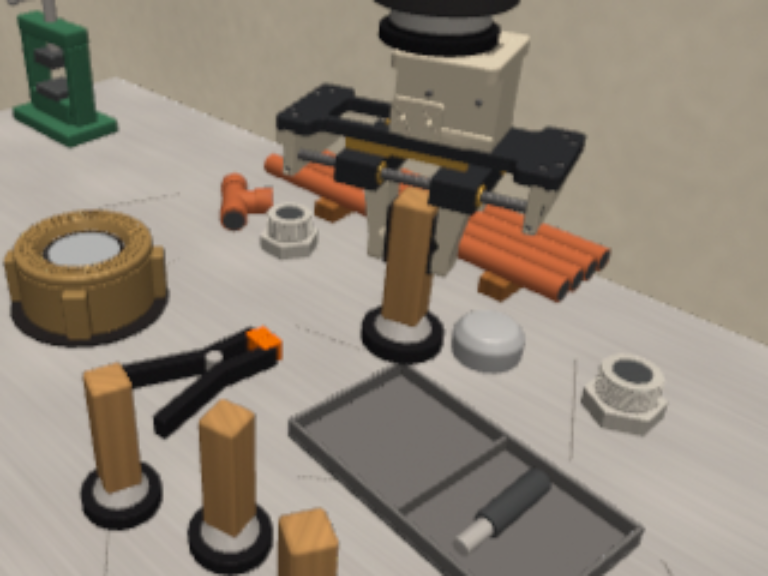

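The presser is gripped and hangs clear of the tray. Now over to the valve.

Request:
{"name": "arm_command", "arguments": {
  "plan": [
    {"dx": -0.3,"dy": 0.5,"dz": 0.1,"wx": 0,"wy": -0.18,"wz": -0.09},
    {"dx": 0,"dy": 1,"dz": 0.1,"wx": 0,"wy": 0,"wz": 0},
    {"dx": 0,"dy": 1,"dz": 0.1,"wx": 0,"wy": 0,"wz": 0},
    {"dx": 0,"dy": 1,"dz": 0.1,"wx": 0,"wy": 0,"wz": 0},
    {"dx": 0,"dy": 1,"dz": 0.1,"wx": 0,"wy": 0,"wz": 0},
    {"dx": 0,"dy": 1,"dz": 0.1,"wx": 0,"wy": 0,"wz": 0},
    {"dx": 0,"dy": 1,"dz": 0.1,"wx": 0,"wy": 0,"wz": 0},
    {"dx": 0,"dy": 1,"dz": 0.1,"wx": 0,"wy": 0,"wz": 0},
    {"dx": 0,"dy": 1,"dz": 0.1,"wx": 0,"wy": 0,"wz": 0},
    {"dx": 0,"dy": 1,"dz": 0.1,"wx": 0,"wy": 0,"wz": 0},
    {"dx": 0,"dy": 1,"dz": 0.1,"wx": 0,"wy": 0,"wz": 0},
    {"dx": 0,"dy": 1,"dz": 0.1,"wx": 0,"wy": 0,"wz": 0},
    {"dx": 0,"dy": 1,"dz": 0.1,"wx": 0,"wy": 0,"wz": 0},
    {"dx": 0,"dy": 1,"dz": 0.1,"wx": 0,"wy": 0,"wz": 0},
    {"dx": 0,"dy": 1,"dz": 0.1,"wx": 0,"wy": 0,"wz": 0},
    {"dx": 0,"dy": 1,"dz": 0.1,"wx": 0,"wy": 0,"wz": 0},
    {"dx": 0,"dy": 0.5,"dz": 0.1,"wx": 0,"wy": 0,"wz": 0},
    {"dx": 0,"dy": 0,"dz": 0,"wx": 0,"wy": 0,"wz": 0},
    {"dx": 0,"dy": 0,"dz": 0,"wx": 0,"wy": 0,"wz": 0}
  ]
}}

```text
time_s: 7.98
tcp_pos: [0.5013, 0.1677, 0.1779]
eef_rot: [171.5, 88.6, -172.3]
contact_force: [-0.1, 0.8, -3.5]
gripper_width: 0.03
```

```bash
python3 st.py 0.515 0.191 0.2 16.5
```

```text
t 7.9833 tcp [0.5013 0.1677 0.1779] F [-0.1  0.8 -3.5] M [-0.06 -0.11 -0.04] w 0.03
tool x [-0.023 -0.003 -1.   ] y [-0.2795  0.9601  0.0035]
to go [-0.0225  0.0186  0.0191] rows(0.02) [-1.124  0.931  0.957]
yaw of jaws 16.22875314664092
rot rows(.08) [-0.059 -0.293 -0.045]
```

Request:
{"name": "arm_command", "arguments": {
  "plan": [
    {"dx": -0.4,"dy": 0.5,"dz": 0.5,"wx": -0.05,"wy": -0.29,"wz": -0.04},
    {"dx": -0.3,"dy": 0.4,"dz": 0.4,"wx": 0,"wy": 0,"wz": 0},
    {"dx": 0,"dy": 0,"dz": 0,"wx": 0,"wy": 0,"wz": 0},
    {"dx": 0,"dy": 0,"dz": 0,"wx": 0,"wy": 0,"wz": 0}
  ]
}}

```text
time_s: 8.32
tcp_pos: [0.5143, 0.1899, 0.1918]
eef_rot: [-118.7, 90.0, -102.3]
contact_force: [-0.4, 0.3, -3.9]
gripper_width: 0.0298
```

```bash
python3 st.py 0.515 0.191 0.18 16.5
python3 - <<'E'
from h import *
for n in("side","top"):
    p,d=r.capture(n); np.save(n+'3.npy',d)
    cv2.imwrite(f"pics/{n}3.png",cv2.resize(p[50:290,60:380,::-1],None,fx=2.4,fy=2.4))
    P,u,v=pts(n,d,np.ones_like(d,bool))
    c=np.array([.515,.191]); 
    for a,b in((.123,.135),(.135,.15)):
        s=(np.hypot(*(P[:,:2]-c).T)<.045)&(P[:,2]>a)&(P[:,2]<b); S=P[s]
        best=None
        if len(S)<20: continue
        for t in np.arange(8,26,1.):
            A=np.radians(t); R=np.array([[np.cos(A),np.sin(A)],[-np.sin(A),np.cos(A)]])
            for cx in np.arange(.503,.527,.001):
                for cy in np.arange(.179,.203,.001):
                    q=np.abs((S[:,:2]-[cx,cy])@R.T); e=np.abs(q.max(1)-.015).mean()
                    if best is None or e<best[0]: best=(e,t,cx,cy)
        print(n,a,best,len(S))
E
```

```text
t 8.3167 tcp [0.5143 0.1899 0.1918] F [-0.4  0.3 -3.9] M [-0.02  0.1  -0.03] w 0.0298
tool x [-0.    -0.001 -1.   ] y [-2.822e-01  9.594e-01 -8.000e-04]
to go [0.0118 0.0008 0.001 ] rows(0.02) [0.592 0.042 0.048]
yaw of jaws 16.390481910211406
rot rows(.08) [-0.024 -0.005  0.01 ]
side 0.123 (np.float64(0.005381272283100839), np.float64(25.0), np.float64(0.514), np.float64(0.186)) 197
side 0.135 (np.float64(0.0007762434199437091), np.float64(16.0), np.float64(0.516), np.float64(0.19)) 90
```

View pics/side3.png

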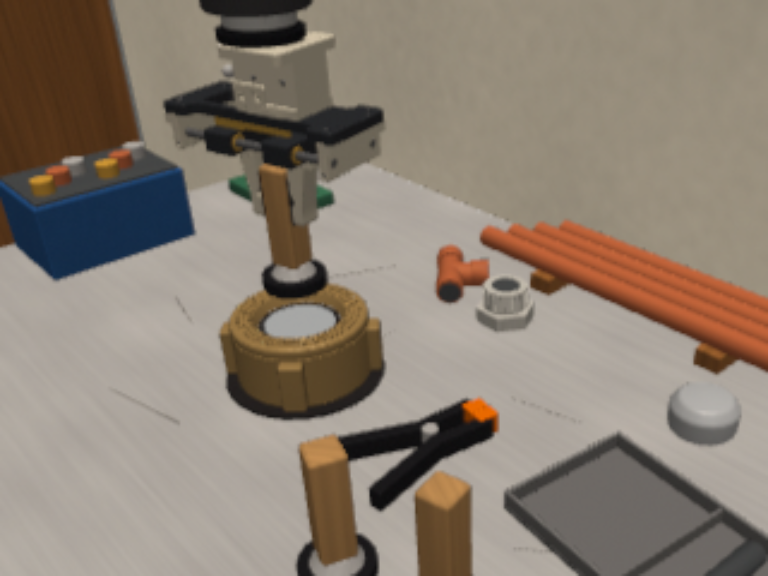

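View pics/top3.png

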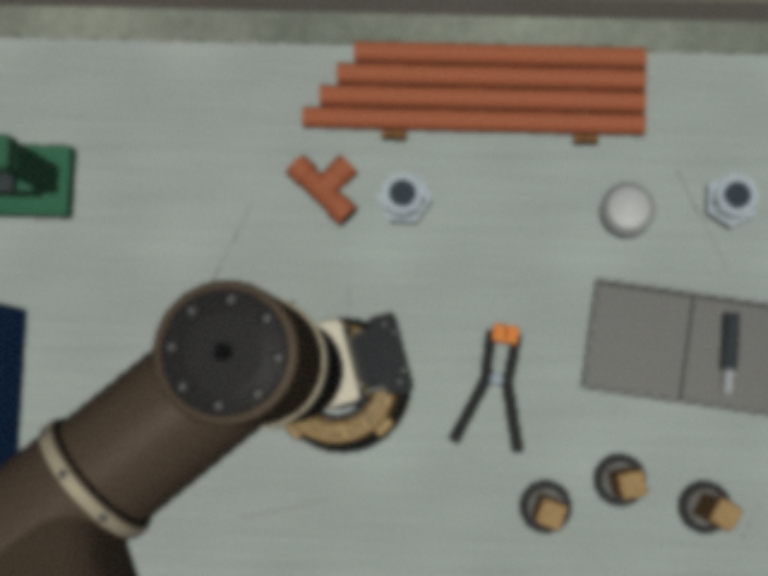

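Run:
```python
from h import *
for f,c in(('side0.npy',[.583,-.166]),('side3.npy',[.5143,.19])):
    d=np.load(f); P,u,v=pts('side',d,np.ones_like(d,bool))
    o=0.004 if '0.' in f else .1918-.083
    s=(np.hypot(*(P[:,:2]-c).T)<.026)&(P[:,2]>o+.035)&(P[:,2]<o+(.12 if '0.' in f else .068)); S=P[s]
    A=np.radians(16.5); R=np.array([[np.cos(A),np.sin(A)],[-np.sin(A),np.cos(A)]])
    q=(S[:,:2]-c)@R.T; 
    for ax in(0,1):
        k=(q[:,ax]<-.0115)&(q[:,ax]>-.019)&(np.abs(q[:,1-ax])<.014)
        if k.sum()<10: continue
        X=np.c_[q[k,1-ax],S[k,2]-S[k,2].mean(),np.ones(k.sum())]; b,res,*_=np.linalg.lstsq(X,q[k,ax],rcond=None)
        print(f,'axis',ax,k.sum(),'slope yaw,z',b[:2].round(4),'off',b[2].round(4),'sd',np.sqrt(res/k.sum()))
    s=(np.hypot(*(P[:,:2]-c).T)<.04)&(P[:,2]>o-.006)&(P[:,2]<o+.016); S=P[s]; 
    print(' foot z pct',np.percentile(S[:,2],[1,99]),S.min(0),S.max(0))
    try:print(cv2.minEnclosingCircle(S[:,:2].astype(np.float32)),circ(S[S[:,2]<o+.012][:,:2]))
    except Exception as e: print(e)
```

```text
side0.npy axis 0 467 slope yaw,z [-0.0133 -0.0006] off -0.0134 sd [0.0008293]
side0.npy axis 1 187 slope yaw,z [-0.0622  0.002 ] off -0.0146 sd [0.00081566]
 foot z pct [0.00319345 0.01995305] [ 0.54357405 -0.20533134  0.00182119] [ 0.61891041 -0.12652033  0.01999971]
((0.5828312039375305, -0.16606956720352173), 0.039857570081949234) (array([ 0.5845752 , -0.16487092]), np.float64(0.035234302063296995))
side3.npy axis 0 105 slope yaw,z [-0.0288  0.018 ] off -0.0138 sd [0.00090736]
side3.npy axis 1 111 slope yaw,z [-0.0347 -0.0032] off -0.0155 sd [0.00110641]
 foot z pct [0.11061154 0.12472458] [0.48303148 0.15628136 0.10987635] [0.54549548 0.21692001 0.12478668]
((0.5139955878257751, 0.18722635507583618), 0.032266855239868164) (array([0.51507785, 0.18861891]), np.float64(0.030913169397312926))
```

Request:
{"name": "arm_command", "arguments": {
  "plan": [
    {"dx": 0.4,"dy": 0.04,"dz": 0.02,"wx": 0,"wy": 0,"wz": 0},
    {"dx": 0.4,"dy": 0,"dz": 0,"wx": 0,"wy": 0,"wz": 0},
    {"dx": 0.4,"dy": 0,"dz": 0,"wx": 0,"wy": 0,"wz": 0},
    {"dx": 0.3,"dy": 0,"dz": 0,"wx": 0,"wy": 0,"wz": 0},
    {"dx": 0.1,"dy": 0,"dz": 0,"wx": 0,"wy": 0,"wz": 0},
    {"dx": 0,"dy": 0,"dz": 0,"wx": 0,"wy": 0,"wz": 0}
  ]
}}

```text
time_s: 8.92
tcp_pos: [0.5134, 0.1884, 0.1547]
eef_rot: [-158.4, 89.8, -142.2]
contact_force: [0.2, 0.3, -3.0]
gripper_width: 0.0301
```

```bash
python3 st.py 0.5145 0.191 0.15 16.5
```

```text
t 8.9167 tcp [0.5134 0.1884 0.1547] F [ 0.2  0.3 -3. ] M [-0.    0.05 -0.06] w 0.0301
tool x [-0.003 -0.002 -1.   ] y [-0.2796  0.9601 -0.0015]
to go [0.0046 0.0022 0.0018] rows(0.02) [0.232 0.11  0.09 ]
yaw of jaws 16.234880567459932
rot rows(.08) [-0.058 -0.046  0.018]
```

Request:
{"name": "arm_command", "arguments": {
  "plan": [
    {"dx": 0.2,"dy": 0.11,"dz": 0.09,"wx": -0.05,"wy": -0.05,"wz": 0.02},
    {"dx": 0.15,"dy": 0,"dz": 0,"wx": 0,"wy": 0,"wz": 0},
    {"dx": 0.15,"dy": 0,"dz": 0,"wx": 0,"wy": 0,"wz": 0},
    {"dx": 0.15,"dy": 0,"dz": 0,"wx": 0,"wy": 0,"wz": 0}
  ]
}}

```text
time_s: 9.25
tcp_pos: [0.5151, 0.1913, 0.1414]
eef_rot: [-4.8, 89.9, 11.7]
contact_force: [-2.6, -0.9, 3.0]
gripper_width: 0.0297
```

```bash
python3 st.py 0.5145 0.191 0.13 16.5
```

```text
t 9.25 tcp [0.5151 0.1913 0.1414] F [-2.6 -0.9  3. ] M [-0.39  1.28  0.01] w 0.0297
tool x [ 0.001  0.    -1.   ] y [-2.844e-01  9.587e-01 -1.000e-04]
to go [ 0.0114 -0.0001 -0.0007] rows(0.02) [ 0.572 -0.006 -0.033]
yaw of jaws 16.520048299640333
rot rows(.08) [0.004 0.019 0.002]
```

Request:
{"name": "arm_command", "arguments": {
  "plan": [
    {"dx": 0.1,"dy": 0,"dz": -0.03,"wx": 0,"wy": 0.01,"wz": 0},
    {"dx": 0.05,"dy": 0,"dz": 0,"wx": 0,"wy": 0,"wz": 0}
  ]
}}

```text
time_s: 9.42
tcp_pos: [0.5151, 0.1913, 0.1392]
eef_rot: [-7.4, 89.9, 9.2]
contact_force: [-3.7, -1.2, 4.4]
gripper_width: 0.03
```

```bash
python3 st.py 0.5145 0.191 0.13 16.5
python3 - <<'E'
from h import *
p,d=r.capture("side"); np.save('s4.npy',d); cv2.imwrite("pics/s4.png",cv2.resize(p[90:230,110:280,::-1],None,fx=4,fy=4))
E
```

```text
t 9.4167 tcp [0.5151 0.1913 0.1392] F [-3.7 -1.2  4.4] M [-0.37  1.5  -0.07] w 0.03
tool x [ 0.002  0.    -1.   ] y [-2.849e-01  9.586e-01 -3.000e-04]
to go [ 0.0092 -0.0001 -0.0007] rows(0.02) [ 0.462 -0.007 -0.033]
yaw of jaws 16.554306592644913
rot rows(.08) [0.012 0.027 0.004]
```

View pics/s4.png

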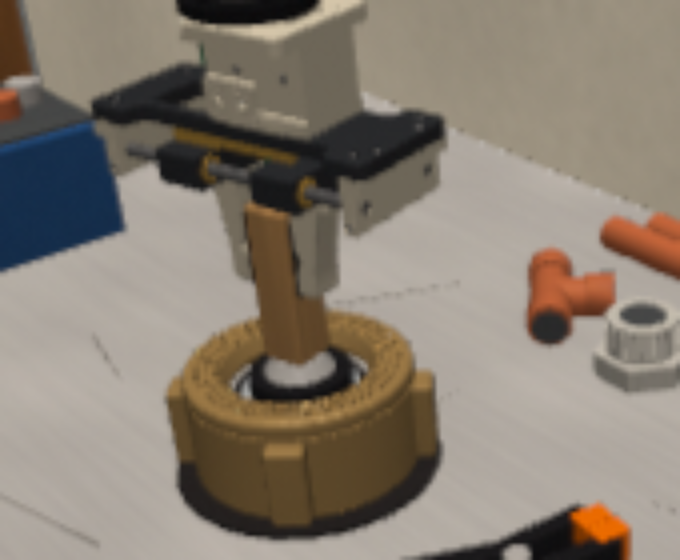

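```bash
python3 - <<'E'
from h import *
d=np.load('s4.npy'); P,u,v=pts('side',d,np.ones_like(d,bool)); c=np.array([.5151,.1913]); o=.139-.083
s=(np.hypot(*(P[:,:2]-c).T)<.03)&(P[:,2]>o+.03)&(P[:,2]<o+.07); S=P[s]
A=np.radians(16.5); R=np.array([[np.cos(A),np.sin(A)],[-np.sin(A),np.cos(A)]])
q=(S[:,:2]-c)@R.T
for ax in(0,1):
    k=(q[:,ax]<-.0105)&(q[:,ax]>-.020)&(np.abs(q[:,1-ax])<.014)
    X=np.c_[q[k,1-ax],S[k,2]-(o+.05),np.ones(k.sum())]; b,res,*_=np.linalg.lstsq(X,q[k,ax],rcond=None)
    print('axis',ax,k.sum(),b.round(4),np.sqrt(res/k.sum()))
# foot top points by dark colour
p,_=r.capture("side"); np.save('p4.npy',p)
g=p.max(2).ravel(); vv=np.indices(d.shape)[0]
P,u,v=pts('side',d,np.ones_like(d,bool)); g=p[v,u].max(1)
s=(np.hypot(*(P[:,:2]-c).T)<.038)&(g<55)&(P[:,2]>o+.004)&(P[:,2]<o+.024); S=P[s]
print(len(S),S.min(0),S.max(0),np.median(S[:,2]),cv2.minEnclosingCircle(S[:,:2].astype(np.float32)))
k=S[:,2]>o+.009; T=S[k]; X=np.c_[T[:,:2]-c,np.ones(len(T))]; print('foot top plane',np.linalg.lstsq(X,T[:,2],rcond=None)[0],len(T))
st=(np.hypot(*(P[:,:2]-c).T)<.085)&(P[:,2]>.0715)&(P[:,2]<.078)
print(P[st][:,2].mean())
E
python3 st.py
python3 -c "
import numpy as np,cv2
p=np.load('p4.npy');cv2.imwrite('pics/s4b.png',cv2.resize(p[150:210,150:220,::-1],None,fx=9,fy=9,interpolation=cv2.INTER_CUBIC))"
```

```text
axis 0 124 [-0.0089 -0.0177 -0.0137] [0.00098044]
axis 1 117 [-0.04   -0.0026 -0.0152] [0.0012033]
131 [0.48395096 0.15841757 0.06052175] [0.54361011 0.21491543 0.07295745] 0.07009927962069405 ((0.513749361038208, 0.18699504435062408), 0.0308865737169981)
foot top plane [0.02518067 0.04850502 0.07070007] 123
0.07451335452268544
t 9.5167 tcp [0.515  0.1913 0.1392] F [-2.5 -0.5  4.4] M [-0.36  1.05 -0.08] w 0.0302
tool x [ 0.002  0.    -1.   ] y [-2.848e-01  9.586e-01 -2.000e-04]
```

View pics/s4b.png

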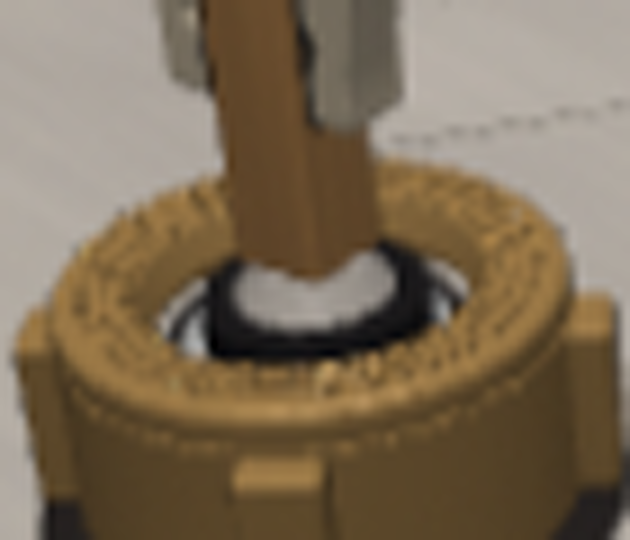

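Request:
{"name": "arm_command", "arguments": {
  "plan": [
    {"dx": 0.15,"dy": 0,"dz": -0.02,"wx": 0,"wy": 0.02,"wz": 0},
    {"dx": 0.15,"dy": 0,"dz": 0,"wx": 0,"wy": 0,"wz": 0},
    {"dx": 0.15,"dy": 0,"dz": 0,"wx": 0,"wy": 0,"wz": 0}
  ]
}}

```text
time_s: 9.77
tcp_pos: [0.5151, 0.1913, 0.1324]
eef_rot: [1.8, 89.9, 18.4]
contact_force: [-4.7, -0.5, 7.5]
gripper_width: 0.0297
```

```bash
python3 st.py 0.5145 0.191 0.129 16.5
cat > tilt.py <<'E'
from h import *
import sys
p,d=r.capture("side"); s=r.get_state(); c=s['tcp_pos'][:2]; o=s['tcp_pos'][2]-.083
P,u,v=pts('side',d,np.ones_like(d,bool))
k0=(np.hypot(*(P[:,:2]-c).T)<.03)&(P[:,2]>max(o+.03,.078))&(P[:,2]<o+.07); S=P[k0]
A=np.radians(16.5); R=np.array([[np.cos(A),np.sin(A)],[-np.sin(A),np.cos(A)]])
q=(S[:,:2]-c)@R.T
for ax in(0,1):
    k=(q[:,ax]<-.0105)&(q[:,ax]>-.020)&(np.abs(q[:,1-ax])<.014)
    X=np.c_[q[k,1-ax],S[k,2]-(o+.05),np.ones(k.sum())]; b,res,*_=np.linalg.lstsq(X,q[k,ax],rcond=None)
    print('tilt axis',ax,k.sum(),b.round(4))
g=p[v,u].max(1)
s=(np.hypot(*(P[:,:2]-c).T)<.038)&(g<60)&(P[:,2]>o+.008)&(P[:,2]<o+.02); T=P[s]
print('foot top z by quadrant',[T[(T[:,i]-c[i])*sg>.01,2].mean().round(4) for i in(0,1) for sg in(-1,1)],len(T))
cv2.imwrite(sys.argv[1],cv2.resize(p[110:210,130:250,::-1],None,fx=6,fy=6,interpolation=cv2.INTER_CUBIC))
E
python3 tilt.py pics/s5.png
```

```text
t 9.7667 tcp [0.5151 0.1913 0.1324] F [-4.7 -0.5  7.5] M [-0.32  1.95 -0.07] w 0.0297
tool x [ 0.002  0.001 -1.   ] y [-2.851e-01  9.585e-01  1.000e-04]
to go [ 0.0034 -0.0001 -0.0007] rows(0.02) [ 0.168 -0.006 -0.033]
yaw of jaws 16.567533874809275
rot rows(.08) [ 0.015  0.032 -0.001]
tilt axis 0 121 [-0.0192 -0.0002 -0.0136]
tilt axis 1 118 [-0.0823 -0.0153 -0.0155]
foot top z by quadrant [np.float64(0.0641), np.float64(0.0642), np.float64(0.0644), np.float64(0.0642)] 80
```

View pics/s5.png

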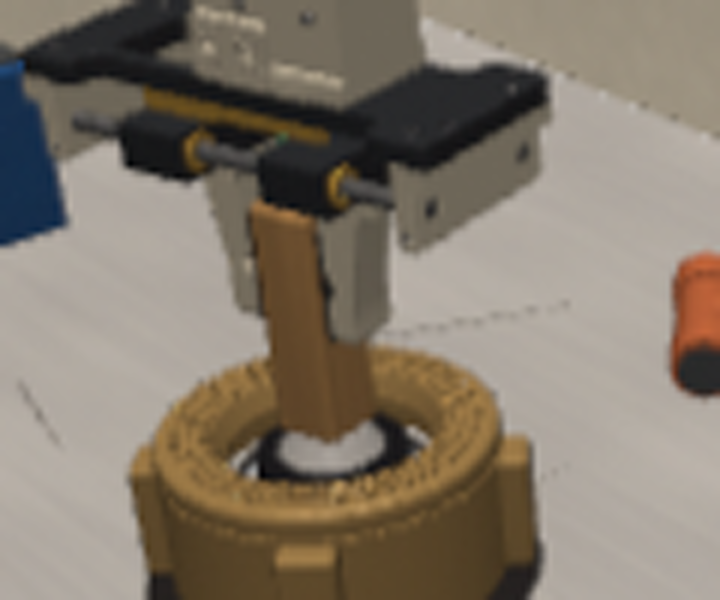

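Request:
{"name": "arm_command", "arguments": {
  "plan": [
    {"dx": 0.1,"dy": 0,"dz": -0.03,"wx": 0,"wy": 0.02,"wz": 0},
    {"dx": 0.1,"dy": 0,"dz": 0,"wx": 0,"wy": 0,"wz": 0},
    {"dx": 0.1,"dy": 0,"dz": 0,"wx": 0,"wy": 0,"wz": 0},
    {"dx": 0.1,"dy": 0,"dz": 0,"wx": 0,"wy": 0,"wz": 0}
  ]
}}

```text
time_s: 10.15
tcp_pos: [0.5157, 0.1916, 0.1287]
eef_rot: [3.6, 89.7, 20.2]
contact_force: [-9.0, -0.9, 24.6]
gripper_width: 0.0296
```

```bash
python3 st.py 0.5145 0.191 0.129 16.5; python3 tilt.py pics/s6.png
```

```text
t 10.15 tcp [0.5157 0.1916 0.1287] F [-9.  -0.9 24.6] M [-0.29  3.75  0.15] w 0.0296
tool x [ 0.005  0.002 -1.   ] y [-2.866e-01  9.581e-01  3.000e-04]
to go [-0.0003 -0.0002 -0.0014] rows(0.02) [-0.015 -0.012 -0.068]
yaw of jaws 16.652872202679152
rot rows(.08) [ 0.033  0.066 -0.004]
tilt axis 0 116 [-0.0008 -0.0057 -0.014 ]
tilt axis 1 113 [-0.0612 -0.0134 -0.0154]
foot top z by quadrant [np.float64(0.0607), np.float64(0.0606), np.float64(0.0605), np.float64(0.0609)] 52
```

At the stop (force has jumped to 28 N net, foot level). Hold.

Request:
{"name": "arm_command", "arguments": {
  "plan": [
    {"dx": 0.05,"dy": 0,"dz": -0.03,"wx": 0,"wy": 0.03,"wz": 0},
    {"dx": 0.07,"dy": 0,"dz": -0.01,"wx": 0,"wy": 0.01,"wz": 0},
    {"dx": 0.07,"dy": 0,"dz": -0.01,"wx": 0,"wy": 0.01,"wz": 0},
    {"dx": 0.07,"dy": 0,"dz": -0.01,"wx": 0,"wy": 0.01,"wz": 0},
    {"dx": 0.07,"dy": 0,"dz": -0.01,"wx": 0,"wy": 0.01,"wz": 0},
    {"dx": 0.07,"dy": 0,"dz": -0.01,"wx": 0,"wy": 0.01,"wz": 0}
  ]
}}

```text
time_s: 10.7
tcp_pos: [0.5157, 0.1917, 0.1288]
eef_rot: [4.9, 89.7, 21.8]
contact_force: [-5.5, -0.5, 12.0]
gripper_width: 0.03
```

```bash
python3 st.py 0.5145 0.191 0.129 16.5; python3 tilt.py pics/s7.png
```

```text
t 10.7 tcp [0.5157 0.1917 0.1288] F [-5.5 -0.5 12. ] M [-0.5   2.56 -0.09] w 0.03
tool x [ 0.005  0.002 -1.   ] y [-2.90e-01  9.57e-01  5.00e-04]
to go [-0.0002 -0.0003 -0.0013] rows(0.02) [-0.012 -0.014 -0.065]
yaw of jaws 16.85610477440482
rot rows(.08) [ 0.078  0.071 -0.006]
tilt axis 0 114 [ 0.0022  0.0013 -0.0141]
tilt axis 1 110 [-0.0648 -0.0011 -0.0157]
foot top z by quadrant [np.float64(0.0605), np.float64(0.0608), np.float64(0.0607), np.float64(0.0606)] 54
```

Request:
{"name": "arm_command", "arguments": {
  "plan": [
    {"dx": 0.11,"dy": 0,"dz": -0.03,"wx": 0,"wy": 0.03,"wz": 0},
    {"dx": 0.11,"dy": 0,"dz": -0.01,"wx": 0,"wy": 0.01,"wz": 0},
    {"dx": 0.11,"dy": 0,"dz": -0.01,"wx": 0,"wy": 0.01,"wz": 0},
    {"dx": 0.11,"dy": 0,"dz": -0.01,"wx": 0,"wy": 0.01,"wz": 0},
    {"dx": 0.11,"dy": 0,"dz": -0.01,"wx": 0,"wy": 0.01,"wz": 0},
    {"dx": 0.11,"dy": 0,"dz": -0.01,"wx": 0,"wy": 0.01,"wz": 0},
    {"dx": 0.11,"dy": 0,"dz": -0.01,"wx": 0,"wy": 0.01,"wz": 0},
    {"dx": 0.11,"dy": 0,"dz": -0.01,"wx": 0,"wy": 0.01,"wz": 0},
    {"dx": 0.11,"dy": 0,"dz": -0.01,"wx": 0,"wy": 0.01,"wz": 0},
    {"dx": 0.11,"dy": 0,"dz": -0.01,"wx": 0,"wy": 0.01,"wz": 0}
  ]
}}

```text
time_s: 11.58
tcp_pos: [0.5158, 0.1917, 0.1287]
eef_rot: [5.6, 89.4, 22.6]
contact_force: [-8.5, -0.9, 19.6]
gripper_width: 0.0298
```

```bash
python3 st.py 0.5145 0.191 0.129 16.5; python3 tilt.py pics/s8.png
```

```text
t 11.5833 tcp [0.5158 0.1917 0.1287] F [-8.5 -0.9 19.6] M [-0.68  3.78 -0.29] w 0.0298
tool x [ 0.01   0.004 -1.   ] y [-0.2939  0.9558  0.001 ]
to go [-0.0003 -0.0003 -0.0014] rows(0.02) [-0.014 -0.013 -0.072]
yaw of jaws 17.090967800613033
rot rows(.08) [ 0.129  0.128 -0.013]
tilt axis 0 118 [-0.0168 -0.0059 -0.0143]
tilt axis 1 109 [-0.0483 -0.0064 -0.0154]
foot top z by quadrant [np.float64(0.0604), np.float64(0.0607), np.float64(0.0606), np.float64(0.0607)] 53
```

View pics/s8.png

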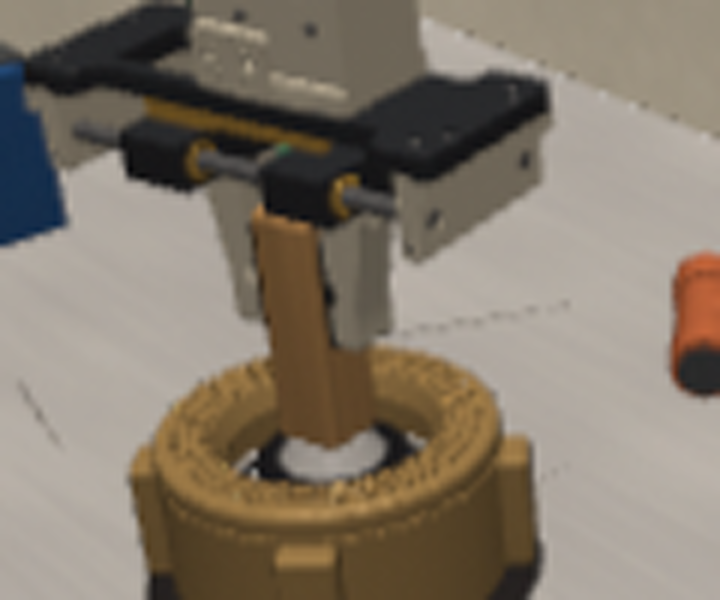

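Held at the stop about 1.5 s with the foot level. Now release upward and return.

Request:
{"name": "arm_command", "arguments": {
  "plan": [
    {"dx": -0.15,"dy": 0,"dz": 0,"wx": 0,"wy": 0,"wz": 0},
    {"dx": -0.2,"dy": 0,"dz": -0.03,"wx": 0,"wy": 0.02,"wz": 0},
    {"dx": -0.2,"dy": 0,"dz": 0,"wx": 0,"wy": 0.02,"wz": 0},
    {"dx": -0.3,"dy": 0,"dz": 0,"wx": 0,"wy": 0.02,"wz": 0},
    {"dx": -0.3,"dy": 0,"dz": 0,"wx": 0,"wy": 0,"wz": 0},
    {"dx": -0.5,"dy": 0,"dz": 0,"wx": 0,"wy": 0,"wz": 0},
    {"dx": -0.7,"dy": 0,"dz": 0,"wx": 0,"wy": 0,"wz": 0},
    {"dx": -0.7,"dy": 0,"dz": 0,"wx": 0,"wy": 0,"wz": 0},
    {"dx": -0.5,"dy": 0,"dz": 0,"wx": 0,"wy": 0,"wz": 0}
  ]
}}

```text
time_s: 12.38
tcp_pos: [0.5136, 0.1909, 0.2034]
eef_rot: [25.9, 89.8, 43.0]
contact_force: [0.1, 0.0, -4.2]
gripper_width: 0.0298
```

```bash
python3 st.py 0.581 -0.168 0.2 16.5; python3 tilt.py pics/s9.png
```

```text
t 12.3833 tcp [0.5136 0.1909 0.2034] F [ 0.1  0.  -4.2] M [ 0.07 -0.05  0.02] w 0.0298
tool x [ 0.003  0.002 -1.   ] y [-0.2931  0.9561  0.0016]
to go [ 0.0027 -0.3629 -0.0408] rows(0.02) [  0.136 -18.146  -2.04 ]
yaw of jaws 17.043344977726385
rot rows(.08) [ 0.119  0.04  -0.02 ]
tilt axis 0 132 [ 0.0109  0.0009 -0.0154]
tilt axis 1 119 [-0.0005  0.0056 -0.0158]
foot top z by quadrant [np.float64(0.1342), np.float64(0.135), np.float64(0.1341), np.float64(0.1355)] 120
```

View pics/s9.png

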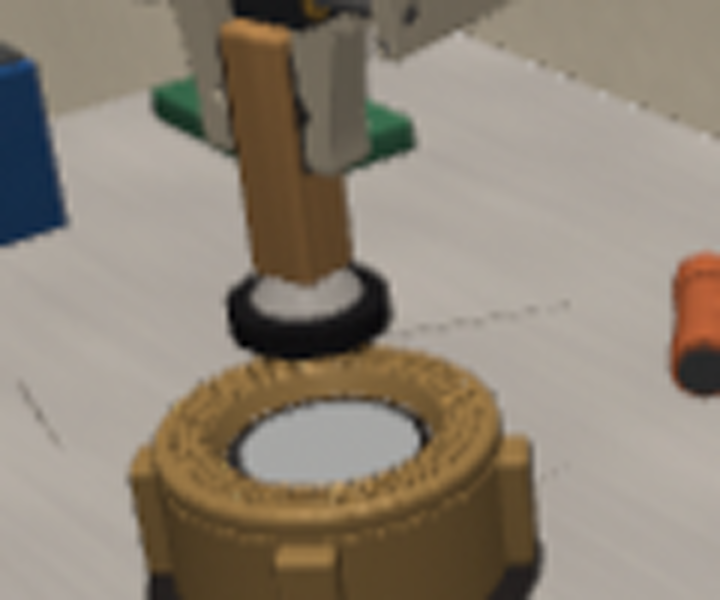

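The disc has sprung back up and the presser hangs clear above the valve. On to the tray.

Request:
{"name": "arm_command", "arguments": {
  "plan": [
    {"dx": 0,"dy": -0.5,"dz": -0.1,"wx": 0.05,"wy": 0.04,"wz": -0.02},
    {"dx": 0,"dy": -1,"dz": -0.1,"wx": 0,"wy": 0,"wz": 0},
    {"dx": 0,"dy": -1,"dz": -0.1,"wx": 0,"wy": 0,"wz": 0},
    {"dx": 0,"dy": -1,"dz": -0.1,"wx": 0,"wy": 0,"wz": 0},
    {"dx": 0,"dy": -1,"dz": -0.1,"wx": 0,"wy": 0,"wz": 0},
    {"dx": 0,"dy": -1,"dz": -0.1,"wx": 0,"wy": 0,"wz": 0},
    {"dx": 0,"dy": -1,"dz": -0.1,"wx": 0,"wy": 0,"wz": 0},
    {"dx": 0,"dy": -1,"dz": -0.1,"wx": 0,"wy": 0,"wz": 0},
    {"dx": 0,"dy": -1,"dz": -0.1,"wx": 0,"wy": 0,"wz": 0},
    {"dx": 0,"dy": -1,"dz": -0.1,"wx": 0,"wy": 0,"wz": 0},
    {"dx": 0,"dy": -1,"dz": -0.1,"wx": 0,"wy": 0,"wz": 0},
    {"dx": 0,"dy": -1,"dz": -0.1,"wx": 0,"wy": 0,"wz": 0},
    {"dx": 0,"dy": -1,"dz": -0.1,"wx": 0,"wy": 0,"wz": 0},
    {"dx": 0,"dy": -1,"dz": -0.1,"wx": 0,"wy": 0,"wz": 0},
    {"dx": 0,"dy": -1,"dz": -0.1,"wx": 0,"wy": 0,"wz": 0},
    {"dx": 0,"dy": -1,"dz": -0.1,"wx": 0,"wy": 0,"wz": 0},
    {"dx": 0,"dy": -1,"dz": -0.1,"wx": 0,"wy": 0,"wz": 0},
    {"dx": 0,"dy": -0.5,"dz": -0.1,"wx": 0,"wy": 0,"wz": 0},
    {"dx": 0,"dy": 0,"dz": 0,"wx": 0,"wy": 0,"wz": 0}
  ]
}}

```text
time_s: 14.02
tcp_pos: [0.5734, -0.1661, 0.1932]
eef_rot: [153.7, 89.2, 170.4]
contact_force: [0.5, 0.5, -3.6]
gripper_width: 0.03
```

```bash
python3 st.py 0.581 -0.168 0.18 16.5
```

```text
t 14.0167 tcp [ 0.5734 -0.1661  0.1932] F [ 0.5  0.5 -3.6] M [ 0.06 -0.11 -0.04] w 0.03
tool x [-0.015  0.002 -1.   ] y [-0.2873  0.9578  0.0066]
to go [ 0.013  -0.004   0.0069] rows(0.02) [ 0.652 -0.202  0.346]
yaw of jaws 16.698186375174004
rot rows(.08) [ 0.044 -0.166 -0.082]
```

Request:
{"name": "arm_command", "arguments": {
  "plan": [
    {"dx": 0.3,"dy": -0.2,"dz": 0.35,"wx": 0.04,"wy": -0.16,"wz": -0.08},
    {"dx": 0.7,"dy": 0,"dz": 0,"wx": 0,"wy": 0,"wz": 0},
    {"dx": 0.8,"dy": 0,"dz": 0,"wx": 0,"wy": 0,"wz": 0},
    {"dx": 0.8,"dy": 0,"dz": 0,"wx": 0,"wy": 0,"wz": 0},
    {"dx": 0.8,"dy": 0,"dz": 0,"wx": 0,"wy": 0,"wz": 0},
    {"dx": 0.5,"dy": 0,"dz": 0,"wx": 0,"wy": 0,"wz": 0},
    {"dx": 0,"dy": 0,"dz": 0,"wx": 0,"wy": 0,"wz": 0},
    {"dx": 0,"dy": 0,"dz": 0,"wx": 0,"wy": 0,"wz": 0}
  ]
}}

```text
time_s: 14.68
tcp_pos: [0.5788, -0.1671, 0.1098]
eef_rot: [140.2, 89.8, 156.5]
contact_force: [0.3, -0.3, -3.2]
gripper_width: 0.0298
```

```bash
python3 st.py 0.581 -0.168 0.088 16.5
```

```text
t 14.6833 tcp [ 0.5788 -0.1671  0.1098] F [ 0.3 -0.3 -3.2] M [-0.08 -0.03 -0.01] w 0.0298
tool x [-0.003  0.001 -1.   ] y [-0.2813  0.9596  0.0021]
to go [ 0.0218 -0.0016  0.0019] rows(0.02) [ 1.089 -0.078  0.093]
yaw of jaws 16.33614815596201
rot rows(.08) [-0.036 -0.031 -0.026]
```

Request:
{"name": "arm_command", "arguments": {
  "plan": [
    {"dx": 0.35,"dy": -0.07,"dz": 0.08,"wx": 0,"wy": -0.03,"wz": -0.03},
    {"dx": 0.35,"dy": 0,"dz": 0,"wx": 0,"wy": 0,"wz": 0},
    {"dx": 0.2,"dy": 0,"dz": 0,"wx": 0,"wy": 0,"wz": 0},
    {"dx": 0.15,"dy": 0,"dz": 0,"wx": 0,"wy": 0,"wz": 0},
    {"dx": 0.1,"dy": 0,"dz": 0,"wx": 0,"wy": 0,"wz": 0}
  ]
}}

```text
time_s: 15.1
tcp_pos: [0.5829, -0.1677, 0.0877]
eef_rot: [-25.6, 89.7, -9.2]
contact_force: [-1.0, -0.1, -3.8]
gripper_width: 0.0297
```

```bash
python3 st.py 0.581 -0.168 0.088 16.5
```

```text
t 15.1 tcp [ 0.5829 -0.1677  0.0877] F [-1.  -0.1 -3.8] M [ 0.04  0.03 -0.  ] w 0.0297
tool x [ 0.005 -0.001 -1.   ] y [-0.2821  0.9594 -0.0022]
to go [-0.0003  0.0002 -0.0019] rows(0.02) [-0.013  0.012 -0.096]
yaw of jaws 16.384373487285057
rot rows(.08) [-0.025  0.057  0.027]
```

Nearly touching; two more small steps.

Request:
{"name": "arm_command", "arguments": {
  "plan": [
    {"dx": 0.06,"dy": 0,"dz": -0.05,"wx": 0,"wy": 0.05,"wz": 0.02},
    {"dx": 0.06,"dy": 0,"dz": 0,"wx": 0,"wy": 0,"wz": 0},
    {"dx": 0.06,"dy": 0,"dz": 0,"wx": 0,"wy": 0,"wz": 0}
  ]
}}

```text
time_s: 15.35
tcp_pos: [0.5828, -0.1678, 0.0871]
eef_rot: [-34.1, 89.8, -17.6]
contact_force: [-4.1, 1.8, 7.1]
gripper_width: 0.0299
```

```bash
python3 st.py 0.581 -0.168 0.088 16.5
```

```text
t 15.35 tcp [ 0.5828 -0.1678  0.0871] F [-4.1  1.8  7.1] M [1.   1.7  0.07] w 0.0299
tool x [ 0.003 -0.001 -1.   ] y [-0.2834  0.959  -0.0015]
to go [-0.0009  0.0004 -0.0018] rows(0.02) [-0.047  0.018 -0.09 ]
yaw of jaws 16.46269928003688
rot rows(.08) [-0.008  0.027  0.019]
```

Standing on the floor. Open the fingers.

Request:
{"name": "arm_command", "arguments": {
  "plan": [
    {"dx": 0,"dy": 0,"dz": 0,"wx": 0,"wy": 0,"wz": 0},
    {"dx": 0,"dy": 0,"dz": 0,"wx": 0,"wy": 0,"wz": 0},
    {"dx": 0,"dy": 0,"dz": 0,"wx": 0,"wy": 0,"wz": 0},
    {"dx": 0,"dy": 0,"dz": 0,"wx": 0,"wy": 0,"wz": 0},
    {"dx": 0,"dy": 0,"dz": 0,"wx": 0,"wy": 0,"wz": 0},
    {"dx": 0,"dy": 0,"dz": 0,"wx": 0,"wy": 0,"wz": 0},
    {"dx": 0,"dy": 0,"dz": 0,"wx": 0,"wy": 0,"wz": 0},
    {"dx": 0,"dy": 0,"dz": 0,"wx": 0,"wy": 0,"wz": 0}
  ],
  "fingers": -1
}}

```text
time_s: 16.02
tcp_pos: [0.5853, -0.1685, 0.09]
eef_rot: [-29.6, 89.5, -13.1]
contact_force: [0.6, 0.2, 0.3]
gripper_width: 0.0778
```

```bash
python3 st.py 0.581 -0.168 0.2 16.5
```

```text
t 16.0167 tcp [ 0.5853 -0.1685  0.09  ] F [0.6 0.2 0.3] M [-0.03  0.02  0.01] w 0.0778
tool x [ 0.008 -0.002 -1.   ] y [-0.2842  0.9588 -0.004 ]
to go [-0.1101  0.0012 -0.0032] rows(0.02) [-5.504  0.061 -0.161]
yaw of jaws 16.50887859702402
rot rows(.08) [0.002 0.089 0.05 ]
```

Request:
{"name": "arm_command", "arguments": {
  "plan": [
    {"dx": -0.4,"dy": 0,"dz": -0.05,"wx": 0,"wy": 0.08,"wz": 0.04},
    {"dx": -0.7,"dy": 0,"dz": 0,"wx": 0,"wy": 0,"wz": 0},
    {"dx": -0.8,"dy": 0,"dz": 0,"wx": 0,"wy": 0,"wz": 0},
    {"dx": -0.8,"dy": 0,"dz": 0,"wx": 0,"wy": 0,"wz": 0},
    {"dx": -0.8,"dy": 0,"dz": 0,"wx": 0,"wy": 0,"wz": 0},
    {"dx": -0.8,"dy": 0,"dz": 0,"wx": 0,"wy": 0,"wz": 0},
    {"dx": -0.8,"dy": 0,"dz": 0,"wx": 0,"wy": 0,"wz": 0},
    {"dx": -0.8,"dy": 0,"dz": 0,"wx": 0,"wy": 0,"wz": 0},
    {"dx": -0.4,"dy": 0,"dz": 0,"wx": 0,"wy": 0,"wz": 0},
    {"dx": 0,"dy": 0,"dz": 0,"wx": 0,"wy": 0,"wz": 0},
    {"dx": 0,"dy": 0,"dz": 0,"wx": 0,"wy": 0,"wz": 0}
  ]
}}

```text
time_s: 16.93
tcp_pos: [0.5826, -0.1687, 0.2189]
eef_rot: [165.6, 89.7, -177.9]
contact_force: [-0.8, -0.1, -0.0]
gripper_width: 0.0875
```

```bash
python3 st.py
python3 - <<'E'
from h import *
p,d=r.capture("side"); cv2.imwrite("pics/s10.png",cv2.resize(p[:,:,::-1],(800,600)))
P,u,v=pts('side',d,np.ones_like(d,bool))
k=(np.hypot(*(P[:,:2]-[.583,-.167]).T)<.024)&(P[:,2]>.124)&(P[:,2]<.14); print('top',P[k].mean(0),cv2.minAreaRect(P[k][:,:2].astype(np.float32)))
k=(np.hypot(*(P[:,:2]-[.515,.191]).T)<.036); print('disc z',np.percentile(P[k,2],[5,50,95]))
E
```

```text
t 16.9333 tcp [ 0.5826 -0.1687  0.2189] F [-0.8 -0.1 -0. ] M [ 0.03 -0.04  0.01] w 0.0875
tool x [-0.005 -0.    -1.   ] y [-0.2835  0.959   0.0012]
top [ 0.57921619 -0.17170458  0.12966421] ((0.581631600856781, -0.16995573043823242), (0.029648344963788986, 0.029103334993124008), 16.423452377319336)
disc z [0.06214423 0.06336461 0.0645436 ]
```

View pics/s10.png

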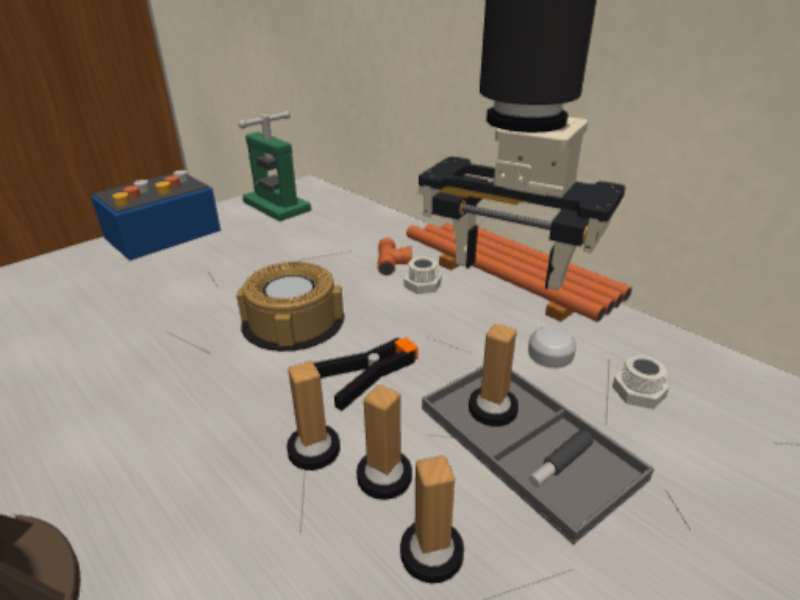

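The presser stands upright in its bay at about (495,375), the disc is shut, the fittings haven't moved, and the gripper is well clear.

```bash
python3 -c "
from plant import r
print(r.close_job())"
```

```text
the job is handed in; nothing more can be done
None
```

I finished the disc check and handed the job in at about 17 s of the 58 s allowed. No verdict is reported back.

- **Press:** I took the presser from the tray, the one farthest from the base, and pressed the disc to its stop with 15–28 N. I held it there for about 1.5 s. The tool height stopped changing as the force rose. The foot's underside measured about 46.6 mm above the bench, against 46 mm nominal for bottomed. The foot was level, and the handle leaned less than about 0.02 rad.
- **Release and return:** The disc sprang back to 62–64 mm by camera depth (62 mm is shut). The presser stands upright in its bay with its top at 130 mm, as at the start. The gripper is open and well above everything, with no contact force. In the last picture the drift and loose fittings look unmoved; I did not measure their positions.
- **Odd readings:** While pressing there was a side force of up to 9 N and a wrist moment of up to about 3.8 N·m, which I did not explain. One depth reading just after contact suggested a 0.018 rad lean, but it had gone by the time the disc was at its stop.

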